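# Roll the sample canister onto the reading window

## Robot

A 6-joint arm with a two-finger parallel gripper is mounted at the origin on a cart in front of the work surface, level with it; the furniture and walls round the work are solid. World frame = base frame: x ahead of the robot, y to its left, z up, the work surface at z = 0. Lengths are in m, angles in rad, forces in N, time in s.
With the tool pointing down it reaches from about 0.4 to 0.825 m from the base axis. Payload 7 kg.
Tool frame: the origin (TCP) lies midway between the tips of the shut fingers; the grasp point (between the pads) lies grasp_offset behind it (grasp_offset is the distance from the TCP to the grasp point, in m); x points along the fingers, z is the direction in which the jaws open and shut, and the axes are right-handed (so a half turn about x gives the same grasp; the last joint's range is limited). The gripper opens to 88 mm and grips with 3 to 60 N. Pads are 19 mm wide; open, the fingers measure 130 mm over their backs; the gripper's body (78 mm by 193 mm) begins 47 mm behind the grasp point.
Start: joints at [1.633, 0.359, 0.012, 0, -1.224, -0.288], TCP at [0.151, 0.658, 0.227] pointing down, gripper open.
Joint ranges: [-3.07, 3.07], [-1.43, 2.12], [-1.02, 1.25], [-3.03, 1.67], [-3.05, -0], [-3.03, 3.03]. Speed limits (rad/s): [2.39, 2.39, 3.01, 3.14, 3.14, 3.14].

## Interface

Orientations are given as a 3x3 rotation matrix whose columns are the frame's x, y, z axes.
In Python, from workcell import observe, camera, camera_info, finish_job, grasp_offset gives the robot as it stands. The module is installed in compiled form; this text tells all that it offers.
- The arm moves only by the shell command python3 -m pendant 'ROWS' [OPENING] [FORCE]. ROWS is text: rows parted by semicolons, each of 4 numbers parted by spaces: the shift along the world's x, y, z in mm, then the turn about the world's z in degrees. A call has 1 to 5 rows; each row shifts and turns the commanded pose from where the row before left it; what a row does not reach is not made up. A row lasts 1/10 s, in which the tool goes at most 50 mm and 8.59 degrees, less where a joint would pass 70% of its speed; a pose out of reach is approached as far as the arm can. A call with a gripper value outside its range is refused whole. OPENING is the opening in per cent of the stroke, from 0 (shut) to 100 (fully open), set as the call begins (- or left out, the last holds). The fingers move at their own pace and stop on an object; FORCE is the grip in N (left out, the last holds). Time passes only in rows, so rows that do not move let the fingers close. It gives the time, the measured TCP pose, the force and the opening at its end, in the units of the state.
- observe(): the state, without advancing time (a new reading comes with each control period).
- camera(name): name is "scene" or "top" or "wrist"; returns (picture, depth): 400x640x3 uint8, red, green, blue; 400x640 float32, m along the optical axis (not along the pixel's ray), 0 where there is no reading.
- camera_info(name): a dict with "fx", "fy", "cx", "cy" (pixels), "world_to_cam" (4x4, takes a point from world to camera coordinates); the wrist camera has in their place "tool_from_camera" (4x4, takes a point from camera to tool coordinates, whose origin is the TCP and whose axes are the tool frame's). Camera axes: x right, y up, looking along -z (the intrinsics and any distortion apply to the point x, -y, -z); pixel columns grow to the right and rows downward; lengths in m; the calibration is good to about 2 mm. A picture is of the moment at which its call begins: read the wrist's pose just before it. camera_info takes no time and is no camera call.
- finish_job(): hands the job in, once; it reports no verdict.
The state is a dict: "clock": time; "joint_pos": joint angles; "qd": joint speeds; "effort": joint torques, N m; "ee_pos": TCP position; "tcp_rot": TCP orientation; "contact_force": force on the tool from outside, world axes, zero at the start; "torque": the same for the moment, N m; "gripper_width": finger opening in m.
Only numpy, scipy, OpenCV 4.12 (cv2) and the standard library are available. Lean on these libraries where they do the work, as an engineer would, in place of code of your own. Each camera call takes 0.05 s, during which the arm holds its last target. There are 200 camera calls.

## Task

Two metal sample canisters lie on the grey reading plate. With the fingertips on its top, roll the longer, thicker canister along the plate until it lies squarely over the middle of the narrow dark window, and leave it there at rest. Make it roll, do not drag it, take it by its sides or lift it, and leave the short canister and everything else where they are.

Things in the scene. Friction and masses are not known exactly. Their poses are not given: they have to be found in the camera images.
- long_canister: Longer, thicker metal canister with knurled lid and plain paper label: loose cylinder, 60 mm diameter, 130 mm long, about 0.35 kg. Origin mid-length on its axis, 36 mm above the bench (top at 66 mm); x runs along it. Starts 85 to 130 mm from the window, on either side. Stays put when let go at rest. A fingertip sticks to its top and moves twice as far as the canister, so repeat short strokes.
- short_canister: The shorter, thinner canister: loose cylinder 44 mm in diameter, 75 mm long, origin at its middle on its axis, 28 mm above the bench. It lies on the plate on the other side of the window, 85 to 130 mm from it, and is to be left alone
- plate: Fixed grey reading plate, 160 mm (x) by 376 mm (y) and 6 mm thick, flat on the bench, with aluminium lips 16 mm high above the bench along its two short ends. Origin at the centre of its underside, on the bench; y is its long axis, along which the canisters roll
- window (a point): Centre of the reading window: a flush dark strip in a narrow steel frame across the middle of the plate, 130 mm long (along x) and 24 mm wide (along y), 6 mm above the bench. Axes as the plate's. The canister is to lie along x, over this point
- bottle: Bystander: white reagent bottle with screw cap, 43 mm in diameter, 75 mm tall, standing behind the plate; origin at the centre of its underside
- dish: Bystander: closed petri dish, 60 mm in diameter, 15 mm tall, behind the plate; origin at the centre of its underside
- glue: Bystander: glue stick, 26 mm in diameter, 84 mm tall, standing behind the plate; origin at the centre of its underside
- ring: Bystander: silicone ring, 34 mm in diameter, 8 mm tall, lying behind the plate; origin at the centre of its underside

How it is judged:
By the outcome, as a careful person would: the job done as asked, in the order asked, and still so for the second after the job is handed in, with the robot touching nothing.
It also fails if it takes over 48 s, if anything falls off the work surface, if the arm or the gripper's body presses on something with over 40 N, if the wrist force passes 120 N, or if a joint passes its speed limit or range.

## Working session

There is one attempt and no reset: what is moved stays moved. The work goes in short steps, Python scripts to look and compute and a shell command to move; the robot and the scene stay as the last step left them, time stands still between calls to the robot, and variables do not carry over. Pictures are saved under pics/ and viewed, about 8 in all and at most 12, crops included, and the job is handed in when it is done.

```bash
mkdir -p pics; cat > h.py <<'E'
import numpy as np,cv2
from workcell import *
def px2w(name,uv,d,info=None):
    i=info or camera_info(name); u,v=uv
    p=np.array([(u-i['cx'])/i['fx']*d,-(v-i['cy'])/i['fy']*d,-d,1])
    return (np.linalg.inv(i['world_to_cam'])@p)[:3]
def onz(name,uv,z):
    i=camera_info(name);M=np.linalg.inv(i['world_to_cam'])
    r=M[:3,:3]@np.array([(uv[0]-i['cx'])/i['fx'],-(uv[1]-i['cy'])/i['fy'],-1]);c=M[:3,3]
    return c+r*(z-c[2])/r[2]
E
python3 - <<'E'
from h import *
p,d=camera('top'); cv2.imwrite('pics/a.png',p[:,:,::-1]); np.save('d.npy',d)
s=observe(); print(s['clock'],s['ee_pos'],s['tcp_rot'],s['gripper_width'],grasp_offset,camera_info('top'))
E
```

```text
0.05 [0.15104466 0.65738283 0.22562747] [[-2.33041972e-04  9.74586059e-01 -2.24013301e-01]
 [-1.66542311e-03 -2.24013374e-01 -9.74584647e-01]
 [-9.99998586e-01  1.45957799e-04  1.67530266e-03]] 0.08786285397667183 0.0188 {'fx': 513.1508899124028, 'fy': 513.1508899124028, 'cx': 324.74114192228, 'cy': 206.87592177103622, 'world_to_cam': array([[ 0.02007951, -0.99955759,  0.02194175,  0.20459428],
       [ 0.99370337,  0.02237189,  0.10978669, -0.60529647],
       [-0.110229  ,  0.01959913,  0.99371296, -1.00372116],
       [ 0.        ,  0.        ,  0.        ,  1.        ]])}
```

View pics/a.png

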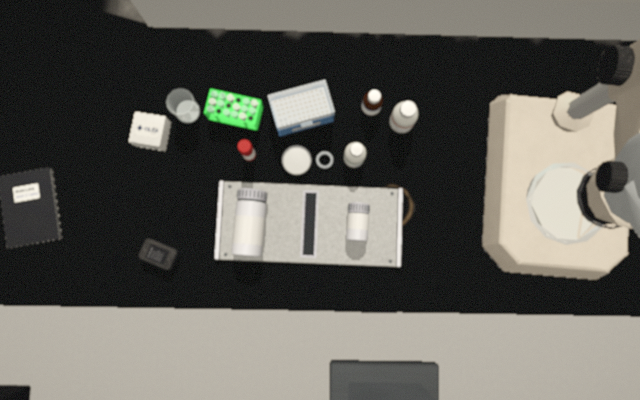

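The overhead view shows the plate at about cols 215–404, rows 182–266. The long canister is at about (250,225), the window at (310,224) and the short canister at (358,223). I'll enlarge this.

```bash
python3 - <<'E'
from h import *
p=cv2.imread('pics/a.png')[170:275,210:410]
cv2.imwrite('pics/b.png',cv2.resize(p,None,fx=4,fy=4,interpolation=cv2.INTER_CUBIC))
E
```

```text
(no output)
```

View pics/b.png

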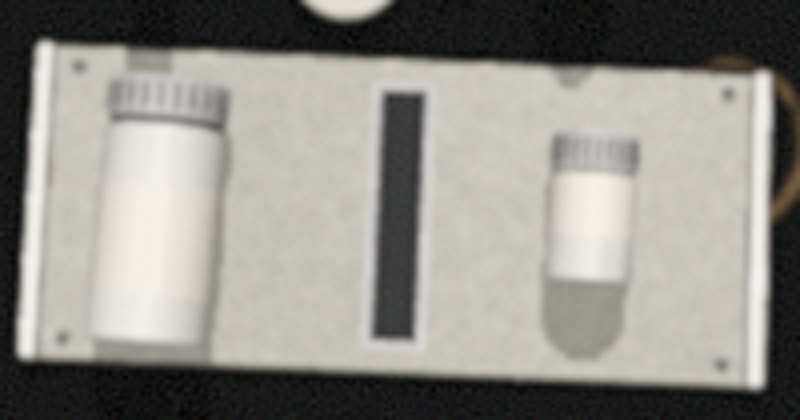

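```bash
python3 - <<'E'
from h import *
f=lambda u,v:((u+.5)/4-.5+210,(v+.5)/4-.5+170)
M=np.linalg.inv(camera_info('top')['world_to_cam']);print('cam',M[:3,3])
def ln(a,b,z):
    A,B=onz('top',f(*a),z),onz('top',f(*b),z);e=A-B
    print(A.round(4),B.round(4),'mid',((A+B)/2).round(4),'ang(deg from x)',np.degrees(np.arctan2(e[1],e[0])).round(2),np.linalg.norm(e).round(4))
print('win');ln((406,89),(392.5,344),.006);ln((405.5,92),(392.5,339.5),.006)
print('plate long edges');ln((45,40),(770,70),.006);ln((20,358),(765,388),.006)
print('can');ln((169,82),(151,342),.036)
print('short');ln((596,135),(588,282),.028)
d=np.load('d.npy')
def dep(u,v):
    q=f(u,v);return px2w('top',q,np.median(d[int(q[1])-1:int(q[1])+2,int(q[0])-1:int(q[0])+2]))
print(dep(160,212),dep(399,216),dep(300,216),dep(590,210))
# wholesale: depth point cloud of canister
vv,uu=np.mgrid[185:262,225:275];D=d[185:262,225:275]
P=np.array([px2w('top',(u,v),z) for u,v,z in zip(uu.ravel(),vv.ravel(),D.ravel()) if z>0])
T=P[P[:,2]>.05];print(len(T),T.min(0),T.max(0));
k=np.polyfit(T[:,0],T[:,1],1);print('axis y=',k,np.polyval(k,.6),np.degrees(np.arctan(k[0])), np.percentile(T[:,2],95))
E
```

```text
cam [0.4867378  0.23771745 1.05937507]
win
[0.6342 0.2458 0.006 ] [0.5026 0.2496 0.006 ] mid [0.5684 0.2477 0.006 ] ang(deg from x) -1.68 0.1316
[0.6326 0.246  0.006 ] [0.5049 0.2497 0.006 ] mid [0.5688 0.2478 0.006 ] ang(deg from x) -1.66 0.1278
plate long edges
[0.6555 0.4329 0.006 ] [0.6486 0.0567 0.006 ] mid [0.652  0.2448 0.006 ] ang(deg from x) 88.95 0.3763
[0.4917 0.4387 0.006 ] [0.4841 0.0587 0.006 ] mid [0.4879 0.2487 0.006 ] ang(deg from x) 88.86 0.3801
can
[0.6308 0.3645 0.036 ] [0.5007 0.3688 0.036 ] mid [0.5658 0.3666 0.036 ] ang(deg from x) -1.87 0.1301
short
[0.6098 0.1488 0.028 ] [0.5353 0.1519 0.028 ] mid [0.5726 0.1504 0.028 ] ang(deg from x) -2.36 0.0746
[0.56305436 0.36296875 0.06527433] [0.56805969 0.24783307 0.00805109] [0.56689694 0.29851337 0.00880369] [0.56971975 0.15334128 0.05145321]Traceback (most recent call last):
  File "<stdin>", line 17, in <module>
  File "h.py", line 4, in px2w
    i=info or camera_info(name); u,v=uv
              ~~~~~~~~~~~^^^^^^
ValueError: time passes only in moves, steps and waits
```

```bash
python3 -m pendant '40 -27 0 -8;40 -27 0 -8;40 -27 0 -8;40 -27 0 -8;40 -27 0 -8' 40 20 && python3 -m pendant '40 -27 0 -8;40 -27 0 -8;40 -27 0 -8;40 -27 0 -8;40 -27 0 -6'; python3 -m pendant '0 0 0 0'
python3 - <<'E'
from h import *
s=observe(); p,d=camera('wrist'); cv2.imwrite('pics/c.png',p[:,:,::-1]); np.savez('w.npz',d=d,pos=s['ee_pos'],R=s['tcp_rot'])
print(s['ee_pos'],s['tcp_rot'].__array__() if hasattr(s['tcp_rot'],'shape') else s['tcp_rot'],s['contact_force'],s['joint_pos'],s['clock'],camera_info('wrist'))
E
```

```text
clock: 0.55
ee_pos: [0.3522, 0.5213, 0.2261]
tcp_rot: [[-0.0, 0.598, -0.801], [-0.001, -0.801, -0.598], [-1.0, 0.0, 0.001]]
contact_force: [0.9, 0.5, -0.1]
gripper_width: 0.0535
clock: 1.05
ee_pos: [0.5523, 0.3863, 0.2261]
tcp_rot: [[-0.001, -0.022, -1.0], [-0.001, -1.0, 0.022], [-1.0, 0.001, 0.001]]
contact_force: [-0.0, 0.9, -0.3]
gripper_width: 0.035
clock: 1.15
ee_pos: [0.5548, 0.3838, 0.2252]
tcp_rot: [[-0.001, -0.025, -1.0], [-0.002, -1.0, 0.025], [-1.0, 0.002, 0.001]]
contact_force: [-0.6, 0.7, -0.2]
gripper_width: 0.0353
[0.55475125 0.38384562 0.22522938] [[-9.23647294e-04 -2.50040729e-02 -9.99686923e-01]
 [-2.13832860e-03 -9.99685014e-01  2.50060009e-02]
 [-9.99997287e-01  2.16075586e-03  8.69889434e-04]] [-0.59715793  0.66820899 -0.22891423] [ 8.93940252e-01  3.59956696e-01  1.05843781e-02  6.58588929e-04
 -1.22366953e+00 -9.19172675e-01] 1.15 {'fx': 299.799220720847, 'fy': 299.799220720847, 'cx': 317.15999960218386, 'cy': 199.3169092412806, 'tool_from_camera': array([[ 9.25245347e-05,  3.00907914e-01, -9.53653196e-01,
        -1.57521301e-01],
       [-1.06649136e-03,  9.53652688e-01,  3.00907650e-01,
         8.12873725e-02],
       [ 9.99999427e-01,  9.89221550e-04,  4.09151960e-04,
         1.73386778e-04],
       [ 0.00000000e+00,  0.00000000e+00,  0.00000000e+00,
         1.00000000e+00]])}
```

View pics/c.png

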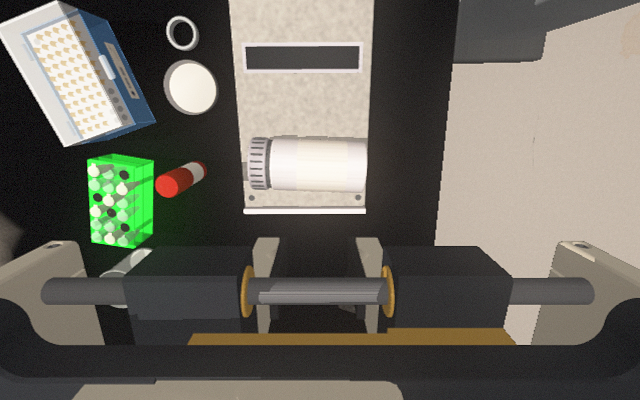

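Wrist view: the window frame runs from (242,42) to (362,73). The canister spans cols 247–367, rows 136–192, with its lid on the left. I'll compare this with the overhead measurement.

```bash
cat >> h.py <<'E'
def won(uv,z,pos,R,i):
    T=i['tool_from_camera'];r=R@T[:3,:3]@np.array([(uv[0]-i['cx'])/i['fx'],-(uv[1]-i['cy'])/i['fy'],-1]);c=pos+R@T[:3,3]
    return c+r*(z-c[2])/r[2]
def cloud(d,pos,R,i):
    T=i['tool_from_camera'];v,u=np.mgrid[:400,:640]
    P=np.stack([(u-i['cx'])/i['fx']*d,-(v-i['cy'])/i['fy']*d,-d],-1)
    return (P@T[:3,:3].T+T[:3,3])@np.asarray(R).T+pos
E
python3 - <<'E'
from h import *
w=np.load('w.npz');i=camera_info('wrist');a=(w['pos'],w['R'],i)
c=[won(q,.006,*a) for q in [(242,42),(362,42),(362,73),(246,73)]];print(np.round(c,4),np.mean(c,0))
P=cloud(w['d'],*a)[125:205,235:375].reshape(-1,3)
T=P[(P[:,2]>.045)&(P[:,2]<.08)];print(T.min(0),T.max(0))
B=T[(T[:,0]>.52)&(T[:,0]<.6)]
from scipy.optimize import least_squares
s=least_squares(lambda p:np.hypot(B[:,1]-p[0]-p[1]*(B[:,0]-.565),B[:,2]-p[2])-.03,[.366,0,.036],loss='soft_l1',f_scale=.002).x
print('axis y@.565',s[0],'ang',np.degrees(s[1]),'z',s[2]);print(np.percentile(T[:,0],[.5,99.5]))
for u in (250,247,367): print(won((u,165),.05,*a))
E
```

```text
[[0.6356 0.2323 0.006 ]
 [0.4999 0.2358 0.006 ]
 [0.4993 0.2683 0.006 ]
 [0.6342 0.2648 0.006 ]] [0.56725634 0.25026941 0.006     ]
[0.49888246 0.33757326 0.04502396] [0.63068627 0.40107675 0.0675931 ]
axis y@.565 0.36937788568975394 ang -3.453814646659965 z 0.03547601059198445
[0.50085294 0.62851431]
[0.62950667 0.36479214 0.05      ]
[0.63287452 0.36470381 0.05      ]
[0.49811929 0.36823838 0.05      ]
```

```bash
python3 -m pendant '5 -7 -48 0;0 0 -48 0;0 0 -40 0;0 0 -15 0;0 0 0 0' && python3 -m pendant '0 0 -3 0;0 0 -2 0;0 0 -2 0;0 0 0 0'
```

```text
clock: 1.7
ee_pos: [0.5547, 0.3802, 0.0733]
tcp_rot: [[-0.003, -0.015, -1.0], [-0.004, -1.0, 0.015], [-1.0, 0.004, 0.003]]
contact_force: [0.6, 0.3, 0.4]
gripper_width: 0.0348
clock: 2.1
ee_pos: [0.5564, 0.3812, 0.0696]
tcp_rot: [[0.001, -0.016, -1.0], [0.001, -1.0, 0.016], [-1.0, -0.001, -0.001]]
contact_force: [-0.7, -0.3, -0.4]
gripper_width: 0.0353
```

```bash
python3 -m pendant '2 -4 -1 0;0 0 -2 0;0 0 0 0' && python3 -m pendant '0 0 -2 0;0 0 0 0'
```

```text
clock: 2.4
ee_pos: [0.5586, 0.3769, 0.0663]
tcp_rot: [[0.001, -0.016, -1.0], [0.001, -1.0, 0.016], [-1.0, -0.001, -0.001]]
contact_force: [-1.2, -0.4, 2.8]
gripper_width: 0.0349
clock: 2.6
ee_pos: [0.5588, 0.3778, 0.066]
tcp_rot: [[0.002, -0.016, -1.0], [0.002, -1.0, 0.016], [-1.0, -0.002, -0.002]]
contact_force: [-4.6, 0.3, 14.4]
gripper_width: 0.0353
```

```bash
python3 -m pendant '0 -5 0 1;0 -6 0 2;0 -6 0 2;0 -6 0 2;0 -6 0 1' && python3 -m pendant '0 0 0 0'; python3 -m pendant '0 0 20 0;0 0 0 0'
python3 - <<'E'
from h import *
p,d=camera('top'); p=p[170:275,210:410,::-1]
cv2.imwrite('pics/d.png',cv2.resize(p,None,fx=4,fy=4,interpolation=cv2.INTER_CUBIC))
s=observe(); p,d=camera('wrist'); cv2.imwrite('pics/e.png',p[:,:,::-1]); np.savez('w.npz',d=d,pos=s['ee_pos'],R=s['tcp_rot'])
E
```

```text
clock: 3.1
ee_pos: [0.5585, 0.3486, 0.0659]
tcp_rot: [[0.002, 0.125, -0.992], [0.002, -0.992, -0.125], [-1.0, -0.002, -0.002]]
contact_force: [-7.6, 0.7, 14.5]
gripper_width: 0.0348
clock: 3.2
ee_pos: [0.5585, 0.348, 0.0659]
tcp_rot: [[0.002, 0.124, -0.992], [0.002, -0.992, -0.124], [-1.0, -0.002, -0.002]]
contact_force: [-7.3, 0.7, 15.3]
gripper_width: 0.0345
clock: 3.4
ee_pos: [0.5594, 0.3488, 0.0861]
tcp_rot: [[0.003, 0.123, -0.992], [0.003, -0.992, -0.123], [-1.0, -0.002, -0.003]]
contact_force: [-0.4, 0.8, 0.0]
gripper_width: 0.0352
```

View pics/e.png

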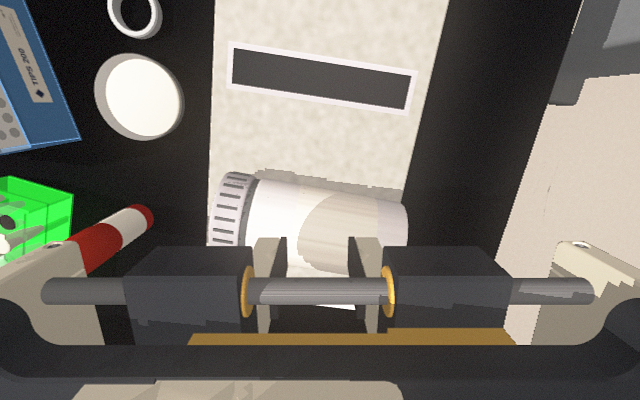

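The wrist view shows that the canister rolled: the edge of the label has come round, and the lid is at (232,205). The window is at cols 227–417, rows 42–114. I'll fit the axis from depth.

```bash
cat > m.py <<'E'
from h import *
from scipy.optimize import least_squares
def fit(P,lab,y0):
    P=P.reshape(-1,3);T=P[(P[:,2]>.045)&(P[:,2]<.0685)&(abs(P[:,1]-y0)<.04)&(P[:,0]>.45)&(P[:,0]<.66)]
    B=T[(T[:,0]>.515)&(T[:,0]<.6)]
    s=least_squares(lambda p:np.hypot(B[:,1]-p[0]-p[1]*(B[:,0]-.565),B[:,2]-p[2])-.03,[y0,0,.036],loss='soft_l1',f_scale=.002).x
    print(lab,len(B),'axis y@.565 %.4f ang %.2f z %.4f'%(s[0],np.degrees(s[1]),s[2]),'ends',np.percentile(T[:,0],[.3,99.7]).round(4))
def top(d,y0):
    i=camera_info('top');M=np.linalg.inv(i['world_to_cam']);v,u=np.mgrid[:400,:640]
    C=np.stack([(u-i['cx'])/i['fx']*d,-(v-i['cy'])/i['fy']*d,-d],-1)
    fit(C@M[:3,:3].T+M[:3,3],'top',y0)
def wrist(y0,w):
    d=w['d'].copy();d[236:]=0
    fit(cloud(d,w['pos'],w['R'],camera_info('wrist')),'wrist',y0)
def both(y0,tag):
    s=observe();p,d=camera('wrist');cv2.imwrite(f'pics/{tag}.png',p[:,:,::-1])
    print(s['clock'],s['ee_pos'].round(4),np.degrees(np.arctan2(s['tcp_rot'][0][1],-s['tcp_rot'][1][1])).round(2))
    wrist(y0,dict(d=d,pos=s['ee_pos'],R=np.asarray(s['tcp_rot'])))
E
python3 - <<'E'
from m import *
top(np.load('d.npy'),.367)
wrist(.352,np.load('w.npz'))
E
```

```text
top 1219 axis y@.565 0.3682 ang -3.18 z 0.0368 ends [0.501  0.6308]
wrist 5207 axis y@.565 0.3542 ang -3.22 z 0.0354 ends [0.4997 0.6278]
```

View pics/d.png

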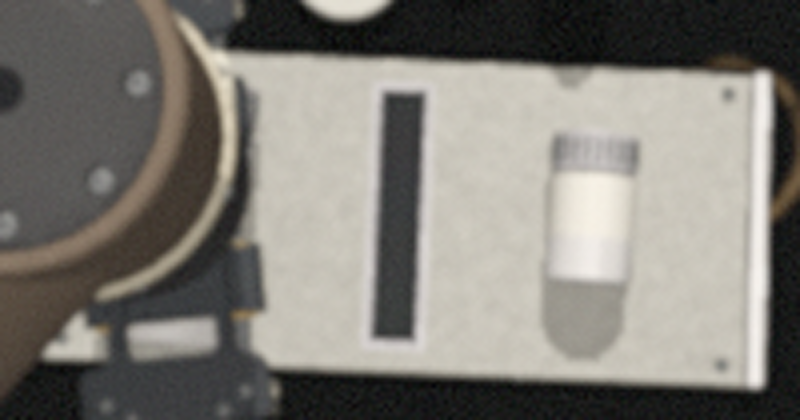

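```bash
python3 -m pendant '0 7 0 -6;-1 7 0 -6;0 0 -8 0;0 0 -9 0;0 0 0 0' 75 && python3 -m pendant '0 0 -3 0;0 0 -2 0;0 0 0 0'
```

```text
clock: 4.0
ee_pos: [0.5577, 0.362, 0.0663]
tcp_rot: [[0.001, -0.082, -0.997], [0.0, -0.997, 0.082], [-1.0, -0.0, -0.001]]
contact_force: [0.8, -0.4, 2.2]
gripper_width: 0.0641
clock: 4.3
ee_pos: [0.5585, 0.3638, 0.0656]
tcp_rot: [[0.004, -0.081, -0.997], [0.004, -0.997, 0.081], [-1.0, -0.004, -0.004]]
contact_force: [-8.6, 1.4, 30.0]
gripper_width: 0.0658
```

```bash
python3 -m pendant '0 -4 2 1;0 -7 0 2;0 -7 0 3;0 -7 0 3;0 -5 0 1' && python3 -m pendant '0 0 0 0'; python3 -m pendant '0 0 20 0;0 0 0 0'; python3 -c "
from m import *
both(.34,'f')"
```

```text
clock: 4.8
ee_pos: [0.5584, 0.3324, 0.0659]
tcp_rot: [[0.003, 0.093, -0.996], [0.002, -0.996, -0.093], [-1.0, -0.002, -0.003]]
contact_force: [-3.7, -0.3, 18.6]
gripper_width: 0.0653
clock: 4.9
ee_pos: [0.5585, 0.332, 0.0659]
tcp_rot: [[0.003, 0.092, -0.996], [0.002, -0.996, -0.092], [-1.0, -0.002, -0.003]]
contact_force: [-4.3, -0.7, 19.4]
gripper_width: 0.0658
clock: 5.1
ee_pos: [0.558, 0.3321, 0.085]
tcp_rot: [[0.002, 0.091, -0.996], [0.002, -0.996, -0.091], [-1.0, -0.001, -0.002]]
contact_force: [0.4, 0.7, -0.2]
gripper_width: 0.0656
5.1 [0.558  0.3321 0.085 ] 5.22
wrist 5443 axis y@.565 0.3369 ang -1.12 z 0.0354 ends [0.5003 0.6283]
```

View pics/f.png

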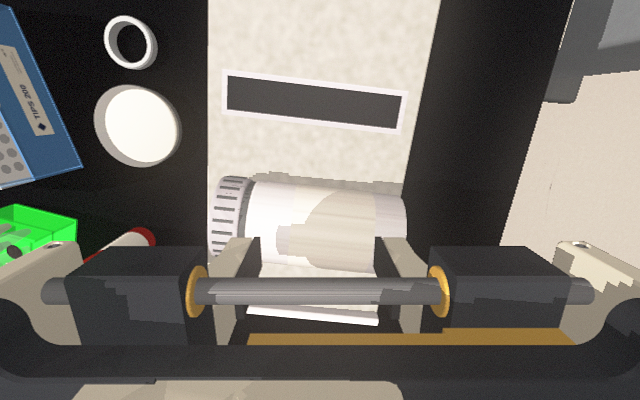

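The wide stroke turned the canister about +2°. In the picture the lid is at (230,210) and it has rolled cleanly. I'll give it a slight positive heading to win back the few mm of offset along its axis.

```bash
python3 -m pendant '1 7 0 -6;1 6 0 -4;0 0 -8 0;0 0 -10 0;0 0 0 0' && python3 -m pendant '0 0 -2 0;0 0 -1 0;0 0 0 0'&& python3 -m pendant '0 -4 0 2;0 -7 0 3;0 -7 0 3;0 -7 0 3;0 -5 0 1' && python3 -m pendant '0 0 0 0'; python3 -m pendant '0 0 20 0;0 0 0 0'; python3 -c "
from m import *
both(.322,'g')"
```

```text
clock: 5.65
ee_pos: [0.559, 0.3451, 0.066]
tcp_rot: [[0.0, -0.083, -0.997], [0.0, -0.997, 0.083], [-1.0, -0.0, -0.0]]
contact_force: [-4.8, 0.5, 11.7]
gripper_width: 0.066
clock: 5.95
ee_pos: [0.5592, 0.3459, 0.0656]
tcp_rot: [[0.002, -0.082, -0.997], [0.002, -0.997, 0.082], [-1.0, -0.002, -0.002]]
contact_force: [-12.5, 1.0, 29.2]
gripper_width: 0.0659
clock: 6.45
ee_pos: [0.5617, 0.316, 0.0659]
tcp_rot: [[0.006, 0.129, -0.992], [0.004, -0.992, -0.129], [-1.0, -0.003, -0.006]]
contact_force: [-1.4, 0.8, 23.2]
gripper_width: 0.0657
clock: 6.55
ee_pos: [0.5617, 0.3156, 0.0658]
tcp_rot: [[0.006, 0.127, -0.992], [0.003, -0.992, -0.127], [-1.0, -0.003, -0.006]]
contact_force: [-2.3, -0.3, 24.4]
gripper_width: 0.0657
clock: 6.75
ee_pos: [0.5599, 0.315, 0.0837]
tcp_rot: [[0.002, 0.126, -0.992], [0.001, -0.992, -0.126], [-1.0, -0.001, -0.002]]
contact_force: [0.7, 1.4, 0.5]
gripper_width: 0.0657
6.75 [0.5599 0.315  0.0837] 7.21
wrist 5512 axis y@.565 0.3196 ang 3.04 z 0.0354 ends [0.5045 0.6322]
```

```bash
python3 -m pendant '1 7 0 0;0 7 0 0;0 0 -8 0;0 0 -10 0;0 0 0 0' && python3 -m pendant '0 0 -1 0;0 0 -1 0;0 0 0 0'&& python3 -m pendant '0 -4 0 -1;0 -7 0 -3;0 -7 0 -3;0 -7 0 -2;0 -5 0 -1' && python3 -m pendant '0 0 0 0'; python3 -m pendant '0 0 20 0;0 0 0 0'; python3 -c "
from m import *
both(.304,'h')"
```

```text
clock: 7.3
ee_pos: [0.5603, 0.3297, 0.0657]
tcp_rot: [[0.001, 0.124, -0.992], [0.0, -0.992, -0.124], [-1.0, -0.0, -0.001]]
contact_force: [-6.0, 0.3, 16.2]
gripper_width: 0.0659
clock: 7.6
ee_pos: [0.5603, 0.3299, 0.0654]
tcp_rot: [[0.002, 0.125, -0.992], [0.001, -0.992, -0.125], [-1.0, -0.001, -0.002]]
contact_force: [-11.0, 0.4, 27.4]
gripper_width: 0.0658
clock: 8.1
ee_pos: [0.5626, 0.3003, 0.0658]
tcp_rot: [[0.006, -0.05, -0.999], [0.003, -0.999, 0.05], [-1.0, -0.004, -0.006]]
contact_force: [-1.4, 0.4, 21.9]
gripper_width: 0.0658
clock: 8.2
ee_pos: [0.5626, 0.2999, 0.0658]
tcp_rot: [[0.006, -0.05, -0.999], [0.003, -0.999, 0.05], [-1.0, -0.003, -0.005]]
contact_force: [-2.2, -0.9, 23.8]
gripper_width: 0.0658
clock: 8.4
ee_pos: [0.561, 0.2994, 0.084]
tcp_rot: [[0.002, -0.051, -0.999], [0.002, -0.999, 0.051], [-1.0, -0.002, -0.002]]
contact_force: [0.3, 0.4, 0.6]
gripper_width: 0.0659
8.4 [0.561  0.2994 0.084 ] -2.9
wrist 5042 axis y@.565 0.3071 ang 2.98 z 0.0354 ends [0.5047 0.6328]
```

View pics/h.png

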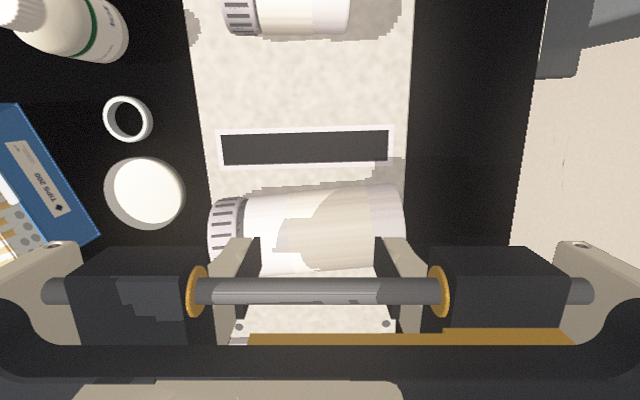

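The canister sits at about +3° with its lid at (228,225), so the turn back did not take. I'll twist more on the next strokes.

```bash
python3 -m pendant '0 8 0 5;0 8 0 5;-1 0 -8 0;0 0 -10 0;0 0 0 0' && python3 -m pendant '0 0 -2 0;0 0 -1 0;0 0 0 0'&& python3 -m pendant '0 -4 0 -2;0 -7 0 -4;0 -7 0 -4;0 -7 0 -4;0 -5 0 -2' && python3 -m pendant '0 0 0 0'; python3 -m pendant '0 0 20 0;0 0 0 0'; python3 -c "
from m import *
both(.291,'i')"
```

```text
clock: 8.95
ee_pos: [0.5589, 0.315, 0.0658]
tcp_rot: [[0.0, 0.121, -0.993], [-0.0, -0.993, -0.121], [-1.0, 0.0, -0.0]]
contact_force: [-7.3, 0.2, 20.4]
gripper_width: 0.0662
clock: 9.25
ee_pos: [0.559, 0.3155, 0.0654]
tcp_rot: [[0.002, 0.122, -0.993], [0.001, -0.993, -0.122], [-1.0, -0.001, -0.002]]
contact_force: [-15.6, -1.1, 38.5]
gripper_width: 0.0656
clock: 9.75
ee_pos: [0.5617, 0.2862, 0.0656]
tcp_rot: [[0.006, -0.158, -0.987], [0.004, -0.987, 0.159], [-1.0, -0.005, -0.006]]
contact_force: [-3.7, 0.2, 31.6]
gripper_width: 0.0658
clock: 9.85
ee_pos: [0.5618, 0.2858, 0.0656]
tcp_rot: [[0.006, -0.158, -0.987], [0.004, -0.987, 0.158], [-1.0, -0.005, -0.006]]
contact_force: [-3.9, -0.2, 31.3]
gripper_width: 0.0657
clock: 10.05
ee_pos: [0.5598, 0.285, 0.0828]
tcp_rot: [[0.002, -0.158, -0.987], [0.001, -0.987, 0.158], [-1.0, -0.002, -0.002]]
contact_force: [0.2, 0.9, 0.4]
gripper_width: 0.0658
10.05 [0.5598 0.285  0.0828] -9.07
wrist 4344 axis y@.565 0.2961 ang 1.84 z 0.0354 ends [0.5052 0.633 ]
```

```bash
python3 -m pendant '3 7 0 6;2 7 0 6;1 6 -8 5;0 0 -9 0;0 0 0 0' && python3 -m pendant '0 0 -2 0;0 0 0 0'&& python3 -m pendant '0 -4 0 -3;0 -6 0 -4;0 -6 0 -4;0 -6 0 -4;0 -5 0 -3' && python3 -m pendant '0 0 0 0'; python3 -m pendant '0 0 20 0;0 0 0 0'; python3 -c "
from m import *
both(.281,'j')"
```

```text
clock: 10.6
ee_pos: [0.5652, 0.3052, 0.0657]
tcp_rot: [[0.001, 0.138, -0.99], [-0.0, -0.99, -0.138], [-1.0, 0.0, -0.001]]
contact_force: [-5.2, -0.2, 19.5]
gripper_width: 0.066
clock: 10.8
ee_pos: [0.5653, 0.3053, 0.0655]
tcp_rot: [[0.002, 0.138, -0.99], [0.001, -0.99, -0.138], [-1.0, -0.001, -0.002]]
contact_force: [-10.3, 0.4, 31.2]
gripper_width: 0.0658
clock: 11.3
ee_pos: [0.5674, 0.2789, 0.0657]
tcp_rot: [[0.005, -0.177, -0.984], [0.003, -0.984, 0.177], [-1.0, -0.004, -0.005]]
contact_force: [-3.1, 0.3, 26.0]
gripper_width: 0.0657
clock: 11.4
ee_pos: [0.5674, 0.2785, 0.0657]
tcp_rot: [[0.005, -0.177, -0.984], [0.003, -0.984, 0.177], [-1.0, -0.004, -0.005]]
contact_force: [-2.4, -0.6, 26.9]
gripper_width: 0.0656
clock: 11.6
ee_pos: [0.5657, 0.2778, 0.0835]
tcp_rot: [[0.002, -0.176, -0.984], [0.001, -0.984, 0.176], [-1.0, -0.001, -0.001]]
contact_force: [0.3, 1.3, 1.0]
gripper_width: 0.066
11.6 [0.5657 0.2778 0.0835] -10.14
wrist 4898 axis y@.565 0.2872 ang 1.85 z 0.0354 ends [0.5054 0.6332]
```

```bash
python3 -m pendant '0 12 30 5;0 15 30 4;0 15 20 0;0 0 0 0'; cat >> m.py <<'E'
def win(p,pos,R,i):
    g=cv2.cvtColor(p,cv2.COLOR_RGB2HSV)
    m=((p.max(2)<100)&(p.max(2)>30)).astype(np.uint8)
    n,l,st,c=cv2.connectedComponentsWithStats(m)
    for k in range(1,n):
        if 1000<st[k,4]<9000 and st[k,0]>150 and st[k,0]+st[k,2]<480 and st[k,1]+st[k,3]<236:
            v,u=np.where(l==k);W=np.array([won((a,b),.006,pos,R,i)[:2] for a,b in zip(u,v)])
            r=cv2.minAreaRect((W*1000).astype(np.float32));print('win',np.round(r[0],1),np.round(r[1],1),round(r[2],2))
E
python3 - <<'E'
from m import *
s=observe();p,d=camera('wrist');cv2.imwrite('pics/k.png',p[:,:,::-1])
w=dict(d=d,pos=s['ee_pos'],R=np.asarray(s['tcp_rot']));np.savez('w.npz',**w);print(s['clock'],s['ee_pos'],s['tcp_rot'][0])
wrist(.287,w);win(p,w['pos'],w['R'],camera_info('wrist'))
E
```

```text
clock: 12.05
ee_pos: [0.566, 0.3218, 0.1639]
tcp_rot: [[0.003, -0.017, -1.0], [0.002, -1.0, 0.017], [-1.0, -0.002, -0.003]]
contact_force: [0.3, -0.1, 0.4]
gripper_width: 0.0656
12.05 [0.56603614 0.32180994 0.16391096] [ 0.00255094 -0.01724962 -0.99984796]
wrist 5927 axis y@.565 0.2873 ang 1.81 z 0.0354 ends [0.5054 0.6336]
win [568.5 250.4] [ 24.4 128.7] 88.95
```

View pics/k.png

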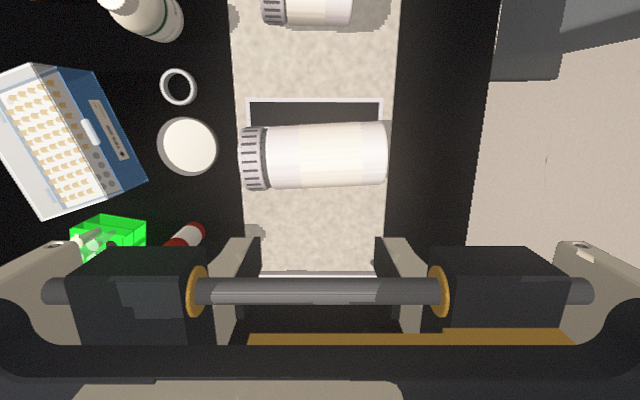

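The canister is now 37 mm from the window at +1.8°, and its position along its own axis is good. The window is at (568.5, 250.4) mm and about −1°. Before twisting back I'll set the fingers wider and check the load balance through the moment.

```bash
python3 -m pendant '1 -9 -30 3;1 -9 -30 3;1 -8 -25 1;0 0 -10 0;0 0 0 0' 85; python3 -c "
from workcell import *;s=observe();print(s['torque'])"; python3 -m pendant '0 0 -3 0;0 0 -2 0;0 0 0 0';python3 -c "
from workcell import *;s=observe();print(s['torque'])"
```

```text
clock: 12.6
ee_pos: [0.5666, 0.2924, 0.0665]
tcp_rot: [[-0.003, 0.103, -0.995], [-0.003, -0.995, -0.103], [-1.0, 0.002, 0.003]]
contact_force: [0.9, -0.0, 0.4]
gripper_width: 0.0743
[ 0.12904526 -0.04005513 -0.04250957]
clock: 12.9
ee_pos: [0.5672, 0.2938, 0.0657]
tcp_rot: [[-0.0, 0.105, -0.995], [-0.0, -0.995, -0.105], [-1.0, 0.0, 0.0]]
contact_force: [-16.1, -0.1, 33.9]
gripper_width: 0.0743
[-0.28075957  6.11119703 -0.08606368]
```

```bash
python3 -m pendant '0 -4 0 -2;0 -6 0 -3;0 -6 0 -3;0 -5 0 -2;0 -4 0 -2' && python3 -m pendant '0 0 0 0'; python3 -c "
from workcell import *;s=observe();print(s['torque'])"; python3 -m pendant '0 0 20 0;0 0 0 0'; python3 -c "
from m import *
both(.276,'l')"
```

```text
clock: 13.4
ee_pos: [0.569, 0.2694, 0.0656]
tcp_rot: [[0.003, -0.105, -0.994], [0.001, -0.994, 0.105], [-1.0, -0.002, -0.003]]
contact_force: [-7.6, 0.4, 25.7]
gripper_width: 0.0745
clock: 13.5
ee_pos: [0.5689, 0.2689, 0.0655]
tcp_rot: [[0.003, -0.105, -0.994], [0.001, -0.994, 0.105], [-1.0, -0.001, -0.002]]
contact_force: [-6.5, -0.9, 26.9]
gripper_width: 0.0742
[0.02325113 3.24834492 0.11357923]
clock: 13.7
ee_pos: [0.5688, 0.2691, 0.084]
tcp_rot: [[0.002, -0.105, -0.994], [0.001, -0.994, 0.105], [-1.0, -0.001, -0.002]]
contact_force: [-0.1, 0.3, -0.4]
gripper_width: 0.0746
13.7 [0.5688 0.2691 0.084 ] -6.03
wrist 4615 axis y@.565 0.2792 ang -1.99 z 0.0354 ends [0.507  0.6346]
```

The yaw is back to −2.0°, so two straight strokes remain.

```bash
python3 -m pendant '0 9 0 2;0 9 0 2;-1 0 -8 0;0 0 -9 0;0 0 0 0' && python3 -m pendant '0 0 -2 0;0 0 -1 0;0 0 0 0'&& python3 -m pendant '0 -4 0 0;0 -7 0 0;0 -7 0 0;0 -6 0 0;0 -4 0 0' && python3 -m pendant '0 0 0 0'; python3 -m pendant '0 0 20 0;0 0 0 0'; python3 -c "
from m import *
both(.265,'m')"
```

```text
clock: 14.25
ee_pos: [0.5669, 0.2874, 0.066]
tcp_rot: [[0.0, -0.033, -0.999], [-0.0, -0.999, 0.033], [-1.0, 0.0, -0.0]]
contact_force: [-4.4, -0.2, 11.3]
gripper_width: 0.0745
clock: 14.55
ee_pos: [0.5671, 0.2878, 0.0656]
tcp_rot: [[0.002, -0.033, -0.999], [0.001, -0.999, 0.033], [-1.0, -0.001, -0.002]]
contact_force: [-11.8, 1.8, 30.2]
gripper_width: 0.0744
clock: 15.05
ee_pos: [0.5662, 0.2591, 0.0657]
tcp_rot: [[0.0, -0.033, -0.999], [0.001, -0.999, 0.033], [-1.0, -0.001, -0.0]]
contact_force: [-17.7, 1.5, 35.0]
gripper_width: 0.0747
clock: 15.15
ee_pos: [0.5662, 0.2588, 0.0657]
tcp_rot: [[0.0, -0.033, -0.999], [0.001, -0.999, 0.033], [-1.0, -0.001, -0.0]]
contact_force: [-17.3, -0.2, 34.7]
gripper_width: 0.0745
clock: 15.35
ee_pos: [0.5679, 0.2594, 0.0842]
tcp_rot: [[0.002, -0.034, -0.999], [0.002, -0.999, 0.034], [-1.0, -0.002, -0.002]]
contact_force: [0.6, 0.4, 0.6]
gripper_width: 0.0743
15.35 [0.5679 0.2594 0.0842] -1.92
wrist 5480 axis y@.565 0.2644 ang -1.92 z 0.0354 ends [0.5067 0.6345]
```

```bash
python3 -m pendant '0 6 0 0;-1 6 0 0;0 0 -8 0;0 0 -10 0;0 0 0 0' && python3 -m pendant '0 0 -2 0;0 0 0 0'&& python3 -m pendant '0 -4 0 0;0 -7 0 0;0 -7 0 0;0 -6 0 0;0 -4 0 0' && python3 -m pendant '0 0 0 0'; python3 -m pendant '0 0 20 0;0 0 0 0'; python3 -c "
from m import *
both(.251,'n')"; python3 -m pendant '0 20 30 0;0 30 30 0;0 40 0 0;0 30 0 0;0 0 0 0';  python3 - <<'E'
from m import *
s=observe();p,d=camera('wrist');cv2.imwrite('pics/o.png',p[:,:,::-1])
w=dict(d=d,pos=s['ee_pos'],R=np.asarray(s['tcp_rot']));print(s['clock'],s['ee_pos'],s['tcp_rot'][0])
wrist(.25,w);win(p,w['pos'],w['R'],camera_info('wrist'))
E
```

```text
clock: 15.9
ee_pos: [0.5663, 0.2716, 0.0659]
tcp_rot: [[0.001, -0.032, -0.999], [0.0, -0.999, 0.032], [-1.0, -0.0, -0.001]]
contact_force: [-6.1, 1.2, 18.6]
gripper_width: 0.0744
clock: 16.1
ee_pos: [0.5664, 0.2719, 0.0656]
tcp_rot: [[0.002, -0.032, -0.999], [0.001, -0.999, 0.032], [-1.0, -0.001, -0.002]]
contact_force: [-12.1, 1.0, 30.9]
gripper_width: 0.0745
clock: 16.6
ee_pos: [0.5655, 0.2431, 0.0657]
tcp_rot: [[0.001, -0.033, -0.999], [0.001, -0.999, 0.033], [-1.0, -0.001, -0.001]]
contact_force: [-17.8, 0.7, 35.4]
gripper_width: 0.0742
clock: 16.7
ee_pos: [0.5655, 0.2428, 0.0656]
tcp_rot: [[0.001, -0.033, -0.999], [0.0, -0.999, 0.033], [-1.0, -0.0, -0.0]]
contact_force: [-16.6, 0.2, 35.2]
gripper_width: 0.0742
clock: 16.9
ee_pos: [0.567, 0.2435, 0.0841]
tcp_rot: [[0.003, -0.033, -0.999], [0.002, -0.999, 0.033], [-1.0, -0.002, -0.002]]
contact_force: [0.3, 0.3, -0.3]
gripper_width: 0.0744
16.9 [0.567  0.2435 0.0841] -1.91
wrist 5206 axis y@.565 0.2498 ang -1.94 z 0.0354 ends [0.5062 0.6339]
clock: 17.45
ee_pos: [0.5656, 0.3658, 0.1404]
tcp_rot: [[-0.001, -0.031, -1.0], [-0.001, -1.0, 0.031], [-1.0, 0.001, 0.001]]
contact_force: [-0.7, 0.1, -1.2]
gripper_width: 0.0744
17.45 [0.56558899 0.36584744 0.14036103] [-0.00105857 -0.03137434 -0.99950714]
wrist 9473 axis y@.565 0.2498 ang -2.04 z 0.0354 ends [0.5063 0.6346]
```

View pics/o.png

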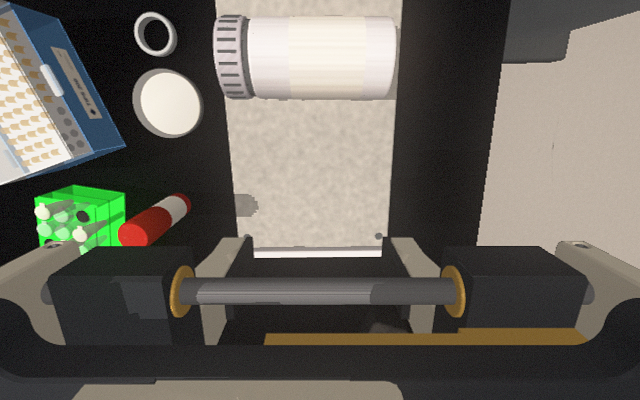

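The canister covers the window. I'll back the arm out and confirm from the overhead camera.

```bash
python3 -m pendant '-30 30 25 0;-35 30 10 0;-35 30 0 0;-35 30 0 0;-35 30 0 0' && python3 -m pendant '-35 30 0 0;-30 30 0 0;0 0 0 0'; python3 - <<'E'
from m import *
p,d=camera('top');q=p[170:275,210:410,::-1]
cv2.imwrite('pics/p.png',cv2.resize(q,None,fx=4,fy=4,interpolation=cv2.INTER_CUBIC));top(d,.25)
E
```

```text
clock: 18.0
ee_pos: [0.3948, 0.5125, 0.1764]
tcp_rot: [[-0.001, -0.035, -0.999], [-0.001, -0.999, 0.035], [-1.0, 0.001, 0.001]]
contact_force: [0.8, 1.4, -0.4]
gripper_width: 0.0745
clock: 18.3
ee_pos: [0.328, 0.5749, 0.176]
tcp_rot: [[-0.001, -0.03, -1.0], [-0.001, -1.0, 0.03], [-1.0, 0.001, 0.001]]
contact_force: [-0.0, -0.3, -0.2]
gripper_width: 0.0745
top 1187 axis y@.565 0.2485 ang -2.02 z 0.0369 ends [0.5069 0.6359]
```

View pics/p.png

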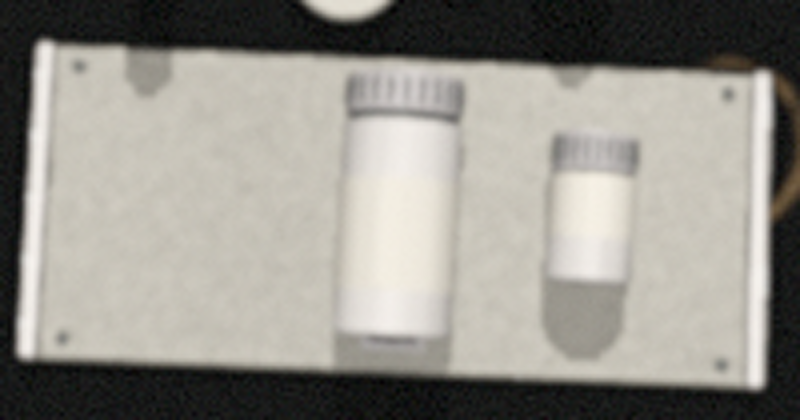

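The overhead crop shows the long canister's axis at about (400,205), against the window centre at (399,216). The short canister is still at (592,208). I'm handing the job in.

```bash
python3 -c "
from workcell import *;print(finish_job())"
```

```text
the job is handed in; nothing more can be done
None
```

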